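# Lock the dust cap into the meter's sample port

### The arm

A 6-joint arm with a two-finger parallel gripper is mounted at the origin on the work surface. World frame = base frame: x ahead of the robot, y to its left, z up, the work surface at z = 0. Lengths are in mm, angles in degrees, forces in N, time in s.
With the tool pointing down it reaches from about 300 to 875 mm from the base axis. Payload 6.4 kg.
Tool frame: the origin (TCP) lies at the very end of the fingers, on their centre line; the grasp point (between the pads) lies 19 mm behind it; z points along the fingers, y is the line along which they close (so a half turn about z gives the same grasp; the last joint's range is limited). The gripper opens to 85 mm and grips with 20 to 120 N. Pads are 22 mm wide; open, the fingers measure 114 mm over their backs; the gripper's body (76 mm by 85 mm) begins 54 mm behind the grasp point. The pads swing forward as they close: fully open they stand 13 mm farther back than shut.
Start: joints at [-82.523, 10.359, 92.074, -0, 77.567, -11.82], TCP at [190.036, -542.704, 231.288] pointing down, gripper open.
Joint ranges: [-171.53, 171.53], [-51.25, 118.39], [17.06, 147.69], [-65.23, 245.23], [0, 150.52], [-178.68, 178.68]. Speed limits (degrees/s): [147.25, 147.25, 172.46, 180, 180, 180].

### API

Orientations are given as a 3x3 rotation matrix whose columns are the frame's x, y, z axes.
In Python, from plant import arm, ungrasp, grasp, kin, eyes, ticket gives the robot as it stands. Calls block until the motion is done:
- arm.move_ptp(position, orientation): joint-space move of the TCP to a pose.
- arm.line_to(position, rate=150, rot=None, contact_N=None): straight line of the TCP; rot=None keeps the orientation; rate is the mean speed in mm/s. With contact_N (N) it stops when the force on the tool has changed by that much, and returns True; else False.
- arm.set_joints(angles): joint-space move.
- ungrasp() and grasp(f_grip=None): open the fingers fully, or close them until they stop; f_grip is the grip in N (None keeps the last).
- arm.dwell(seconds).
- kin.ik(position, orientation): joint angles nearest the present ones, or None.
- arm.get_state(): the state.
- eyes.grab_frame(name): name is "side" or "top"; returns the picture (420x560x3 uint8, red, green, blue); there is no depth.
- eyes.camera_info(name): a dict with "fx", "fy", "cx", "cy" (pixels), "xyz" and "rotation" of the camera in the world. Camera axes: x right, y down, z forward; pixel columns grow to the right and rows downward; lengths in mm; the calibration is good to about 2 mm. A picture is of the moment at which its call begins. camera_info takes no time and is no camera call.
A pose or a line that the arm cannot do raises arm.PlanningError and nothing moves.
- ticket.finish_job(): hands the job in; it is judged then, once.
The state is a dict: "clock": time; "joint_pos": joint angles; "joint_vel": joint speeds; "effort": joint torques, N m; "tcp_pos": TCP position; "orientation": TCP orientation; "contact_force": force on the tool from outside, world axes, zero at the start; "torque": the same for the moment, N m; "finger_gap": finger opening in mm; "grip_force": force on a finger pad.
Only numpy, scipy, OpenCV 4.12 (cv2) and the standard library are available. Lean on these libraries where they do the work, as an engineer would, in place of code of your own. Each camera call takes 0.05 s, during which the arm holds its last target. There are 200 camera calls.

### The job

Close the meter's sample port with its dust cap, which lies on the bench: pinch the cap's two sprung tabs together, lift it, feel its plug into the round port with the tabs still pinched, and press it gently down against the sprung seal until the flange meets the rim. Then let the tabs spring out under the rim, so that the cap stays locked in level when you let go. Never lean hard on the port, and leave the cups and the wash bottle where they are.

Things in the scene. Friction and masses are not known exactly. Their poses are not given: they have to be found in the camera images.
- cap: Black plastic dust cap, upright on the bench, loose, about 75 g, fits the port at any yaw. Origin at the centre of the underside of its plug, z up. Plug: round, 52 mm in diameter, z = 0 to 10 mm, 1.2 mm chamfer round its foot. Flange: round, 68 mm in diameter, z = 10 to 14 mm. Two upright ears, at +y and -y, rise from the flange to z = 31 mm.
- cap_top (a point): Centre of the flange's top face, 14 mm above the cap's origin, midway between the ears. Each ear is 20 mm wide (x) and 5 mm thick; their outer faces are 32 mm apart (y) relaxed, 21 mm pinched to the stops. Fingertips resting on the flange outside the ears can press the cap down even while the fingers open.
- tab_left (a joint): travel (m) of the tab at the cap's +y side, moved by its ear: 0 relaxed (out), grows as pinched inwards, stop at 0.0055. Its flat tooth (12 mm wide, z = 0.5 to 3.5 mm of the cap) reaches 30.5 mm from the cap's axis when relaxed and withdraws into the plug when pinched. Spring force 4 N at 0, 8 N at the stop. Below about 0.003 the tooth cannot pass the port's rim.
- tab_right (a joint): the same for the tab at the cap's -y side.
- meter: White benchtop meter, fixed, 190 x 150 mm, housing top 55 mm above the bench, low raised display (to 82 mm) along its +x end. Origin at the centre of its underside, z up.
- port_nominal (a point): Point on the housing top where the port's axis nominally stands, 35 mm from the meter's middle towards its -x end. The port, an upright aluminium cup on a black collar, is NOT measured: its axis stands up to 5 mm off this point in the meter's x and in its y, and its rim at z = 30 to 40 mm of this point; find it by touch or sight.
- seal (a joint): travel (m) of the sprung rubber seal disc (42 mm in diameter) in the port: 0 at rest, its top 5.5 mm below the rim; grows as the plug presses it: about 0.0045 with the flange on the rim (home), about 0.003 after release, when the seal has lifted the cap 1.5 mm until its teeth bear on the lip's underside. 2 N at 0, 5 N at 0.0045.
- head (a joint): how far (m) the sprung port head (rim, bore, seal) is pushed down: 0 at rest; starts to sink at 3 N, then 8 N per mm; over 0.0025 (about 22 N) is too hard. Rim 76 mm in outside diameter, flat on top, round mouth 55 mm in diameter, lip 5 mm thick; below the lip the bore widens to 68 mm, where the cap's teeth spring out.
- cup_a: White plastic sample cup, 90 mm in diameter, 60 mm high, loose; a bystander. Origin at the centre of its underside.
- cup_b: As cup_a; a bystander.
- wash_bottle: White plastic wash bottle with a red top, 60 mm in diameter, 150 mm high, loose; a bystander. Origin at the centre of its underside.
Things that resemble listed ones, but are neither listed nor needed, are in the scene too. Leave any orange or yellow look-alike of the cap alone.

How it is judged (in metres and radians):
On the way, in this order (a step that is already met when the one before it is completed fails the run):
1. the cap is lifted clear of the bench (30 mm) with both tabs pinched in by more than 2.5 mm (value of joint each of tab_left, tab_right above 0.0025 m and height (world z) of cap above 0.03 m), for 0.2 s.
2. with both tabs still pinched, the cap is pressed into the port until the seal is down by more than 3.3 mm (value of joint each of tab_left, tab_right above 0.0025 m and value of joint seal above 0.0033 m), for 0.1 s.
At the end, for the whole second after the job is handed in: The cap is locked in the port: the seal is held down by more than 2 mm, both tabs are out again (less than 1.5 mm of travel), the cap stands within 12 mm of the port's nominal axis, level within 0.1 rad and at rest (value of joint seal above 0.002 m and value of joint each of tab_left, tab_right below 0.0015 m and horizontal distance between cap and port_nominal below 0.012 m and angle between cap's own z axis and vertical below 0.1 rad and linear speed of cap below 0.01 m/s); the robot touches nothing.
It fails at once if the port head is pushed down by more than 2.5 mm (about 22 N) (value of joint head above 0.0025 m).
It fails at once if cup_a is moved by more than 30 mm (distance of cup_a from where it was at the start of the episode above 0.03 m).
It fails at once if cup_b is moved by more than 30 mm (distance of cup_b from where it was at the start of the episode above 0.03 m).
It fails at once if wash_bottle is moved by more than 30 mm (distance of wash_bottle from where it was at the start of the episode above 0.03 m).
It also fails if it takes over 51 s, if anything falls off the work surface, if the arm or the gripper's body presses on something with over 40 N, if the wrist force passes 120 N, or if a joint passes its speed limit or range.

## Working session

There is one attempt and no reset: what is moved stays moved. The work goes in short steps, each a Python script; the robot and the scene stay as the last script left them, time stands still between calls to the robot, and variables do not carry over. Pictures are saved under pics/ and viewed, at most 10 in all, crops included, and the job is handed in when it is done.

```bash
ls; mkdir -p pics; python3 - <<'E'
from plant import arm, eyes
import cv2, numpy as np
for n in("top","side"):
    f=eyes.grab_frame(n); cv2.imwrite(f"pics/{n}0.png",f[:,:,::-1]); print(n,eyes.camera_info(n))
s=arm.get_state(); print({k:np.round(v,2).tolist() for k,v in s.items()})
E
```

```text
pics
top {'fx': 378.86441611480404, 'fy': 378.86441611480404, 'cx': 277.53066815798485, 'cy': 206.35314447757574, 'xyz': array([505.61413955, -14.37537759, 945.06362041]), 'rotation': array([[ 0.01559584, -0.99528291,  0.09575337],
       [-0.99955133, -0.01306993,  0.02695016],
       [-0.02557154, -0.09613072, -0.99504019]])}
side {'fx': 544.3549986748527, 'fy': 544.3549986748527, 'cx': 273.18941848248795, 'cy': 198.11144056209343, 'xyz': array([-252.83189618,  891.2190261 , 1172.12027369]), 'rotation': array([[-0.72908466, -0.45967904,  0.50708061],
       [-0.68442032,  0.4874057 , -0.54222182],
       [ 0.00209403, -0.74238188, -0.6699737 ]])}
{'clock': 0.1, 'joint_pos': [-82.52, 10.4, 92.13, -0.0, 77.57, -11.82], 'joint_vel': [0.07, -0.09, -0.19, -0.03, 0.01, 0.03], 'effort': [0.0, -44.59, -35.22, -0.0, 0.0, 0.0], 'tcp_pos': [189.96, -542.19, 230.49], 'orientation': [[0.94, 0.33, -0.0], [0.33, -0.94, 0.0], [0.0, -0.0, -1.0]], 'contact_force': [-0.01, -0.28, 0.02], 'torque': [0.04, 0.03, -0.01], 'grip_force': 0.0, 'finger_gap': 85.2}
```

View pics/top0.png

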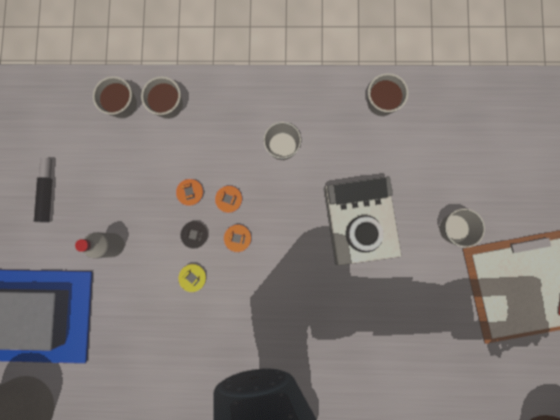

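View pics/side0.png

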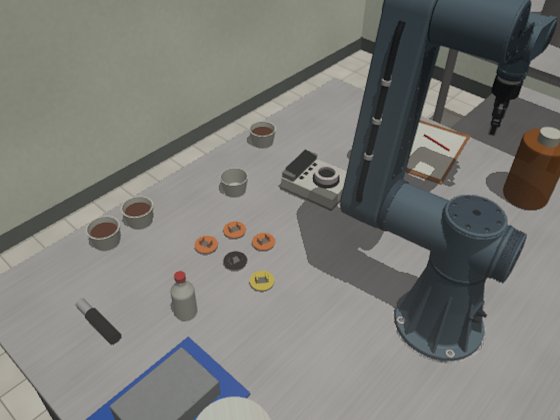

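```bash
python3 - <<'E'
import cv2, numpy as np
t=cv2.imread("pics/top0.png")
s=cv2.imread("pics/side0.png")
c=lambda im,x,y,h:cv2.resize(im[y-h:y+h,x-h:x+h],(400,300) if 0 else (390,390),interpolation=cv2.INTER_CUBIC)
a=np.hstack([c(t,194,235,20),c(t,367,230,26)])
cv2.imwrite("pics/crop0.png",np.clip(a.astype(float)*1.5,0,255).astype(np.uint8))
E
```

```text
(no output)
```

View pics/crop0.png

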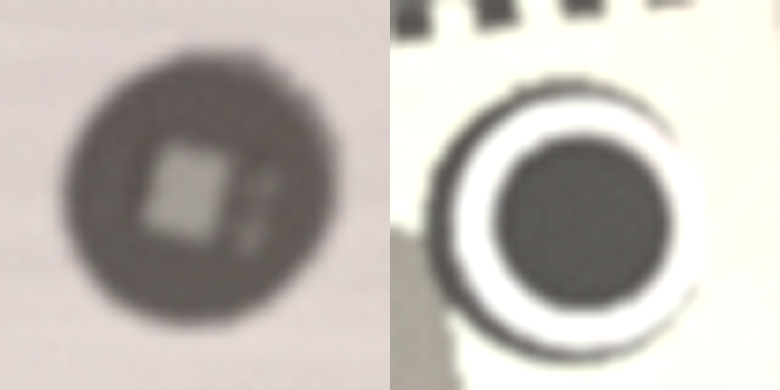

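Candidates for the cap in the top picture are black (194,235), orange (189,192), (228,198) and (237,238), and yellow (192,278). The black one fits the description. The crop shows its disc centred at about (194.5,234.5) and the port mouth at about (367,233), but the ear direction is still unclear. One side crop with an orange neighbour for shape should settle it.

```bash
python3 - <<'E'
import cv2, numpy as np
t=cv2.imread("pics/top0.png")
s=cv2.imread("pics/side0.png")
def c(im,x,y,h=18):
    a=cv2.resize(im[y-h:y+h,x-h:x+h],(390,290) if 0 else (290,290),interpolation=cv2.INTER_LANCZOS4).astype(float)
    return a
def st(a):return np.clip(a,0,255)
g=lambda a:st(255*(a/255)**.55)
a=np.vstack([np.hstack([g(c(s,235,260)),c(s,263,241)]),np.hstack([g(c(t,194,234)),c(t,237,238)])])
cv2.imwrite("pics/crop1.png",a.astype(np.uint8))
E
```

```text
(no output)
```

View pics/crop1.png

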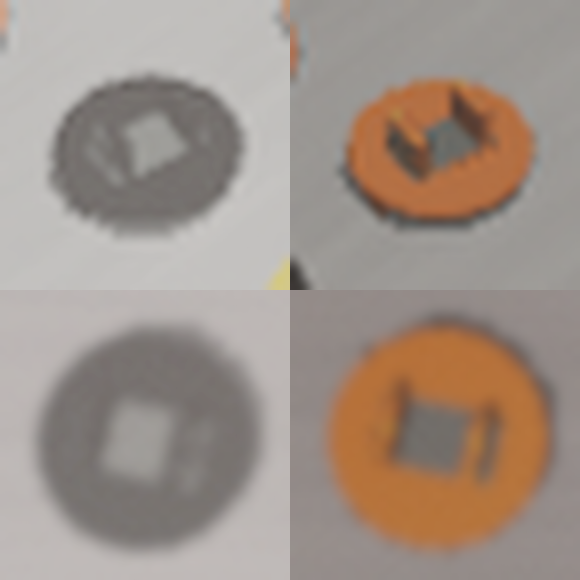

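```bash
cat > h.py <<'E'
import cv2, numpy as np
from plant import arm, ungrasp, grasp, kin, eyes, ticket
def ray(n,u,v):
    c=eyes.camera_info(n); d=c['rotation']@np.array([(u-c['cx'])/c['fx'],(v-c['cy'])/c['fy'],1]); return c['xyz'],d/np.linalg.norm(d)
def atz(n,u,v,z):
    o,d=ray(n,u,v); return o+d*(z-o[2])/d[2]
def tri(a,b):
    A=[];B=[]
    for n,u,v in(a,b):
        o,d=ray(n,u,v); P=np.eye(3)-np.outer(d,d); A.append(P);B.append(P@o)
    return np.linalg.lstsq(np.vstack(A),np.hstack(B),rcond=None)
def blob(im,x,y,h,lo,hi,k=8):
    """contours of lo<gray<hi in an upscaled crop, in full-image pixels, largest first"""
    g=cv2.cvtColor(im,cv2.COLOR_BGR2GRAY)[y-h:y+h,x-h:x+h]
    g=cv2.resize(g,None,fx=k,fy=k,interpolation=cv2.INTER_CUBIC)
    cs,_=cv2.findContours(cv2.inRange(g,lo,hi),cv2.RETR_LIST,cv2.CHAIN_APPROX_NONE)
    return [(c.astype(np.float32)+.5)/k-.5+np.float32([x-h,y-h]) for c in sorted(cs,key=cv2.contourArea)[::-1]]
def pose(yaw): # tool down, closing axis y at world yaw angle (deg) from +y
    a=np.radians(yaw); y=np.array([-np.sin(a),np.cos(a),0]); z=np.array([0,0,-1.]); return np.column_stack([np.cross(y,z),y,z])
E
python3 - <<'E'
from h import *
t=cv2.imread("pics/top0.png");s=cv2.imread("pics/side0.png")
gt=cv2.cvtColor(t,cv2.COLOR_BGR2GRAY);gs=cv2.cvtColor(s,cv2.COLOR_BGR2GRAY)
print(gt[234,178:212]);print(gs[260,218:252]);print(gt[233,345:392]);print(gs[175,308:346])
for n,im,x,y,h in(("top",t,194,234,20),("side",s,235,260,16)):
  for c in blob(im,x,y,h,0,{"top":85,"side":85}[n])[:3]:
    if len(c)<40: continue
    e=cv2.fitEllipse(c);print(n,np.round(e[0],2),np.round(e[1],1),cv2.contourArea(c),atz(n,*e[0],12).round(1))
    r=cv2.minAreaRect(c);b=np.array([atz(n,*p,14)[:2] for p in cv2.boxPoints(r)]);print('  rect',r,b.round(1).tolist())
E
```

```text
[140 130 100  71  61  60  61  62  60  56  61  78  97 104 106 107 106 104
  91  73  66  68  70  73  67  62  61  61  64  75 102 128 139 139]
[152 152 153 154 146 100  54  59  59  66  75  67  64  56  60  82 108 107
 106 107 106  94  67  57  58  61  59  58  65 115 156 154 154 155]
[124  80  62  78 120 164 180 180 168 131  84  60  56  59  60  60  59  60
  60  59  61  60  60  60  60  62  60  61  60  61  61  59  69 113 160 177
 178 177 176 177 177 177 175 175 174 175 175]
[176 175 174 178 161  51  52  92 141 171 172 151 115  50  46  50  50  51
  52  50  50  50  48  46  54  96 147 174 173 164 114 132 176 173 173 173
 177 162]
top [193.98 233.97] [25.8 27.5] 557.921875 [524.1 216.4  12. ]
  rect ((193.93753051757812, 233.93753051757812), (25.632617950439453, 27.577163696289062), 45.0) [[521.8, 262.7], [570.7, 216.0], [526.5, 169.4], [478.1, 216.0]]
top [192.72 234.29] [7.8 9.8] 58.296875 [523.3 219.5  12. ]
  rect ((192.7106170654297, 234.21681213378906), (7.257095813751221, 8.945670127868652), 13.5704345703125) [[514.7, 230.0], [536.1, 225.7], [532.2, 208.0], [510.8, 212.4]]
side [234.65 260.54] [18.6 23.5] 343.234375 [524.4 218.6  12. ]
  rect ((234.79263305664062, 260.4991149902344), (23.22601890563965, 18.934993743896484), 2.602562189102173) [[523.4, 265.0], [573.6, 215.1], [522.3, 172.3], [473.9, 223.6]]
side [235.52 259.32] [6.7 7. ] 33.2578125 [525.9 213.8  12. ]
  rect ((235.26296997070312, 259.1494140625), (6.123165607452393, 6.8820929527282715), 62.02052307128906) [[537.7, 220.8], [534.0, 200.6], [513.4, 209.2], [517.2, 229.2]]
```

```bash
python3 - <<'E'
from h import *
t=cv2.imread("pics/top0.png");s=cv2.imread("pics/side0.png")
R={}
for n,im,x,y,h in(("top",t,367,232,22),("side",s,326,175,18)):
  for c in blob(im,x,y,h,0,110 if n=="top" else 95)[:4]+blob(im,x,y,h,125,255)[:3]:
    if len(c)<60: continue
    e=cv2.fitEllipse(c);print(n,np.round(e[0],2),np.round(e[1],1),cv2.contourArea(c),atz(n,*e[0],90).round(1)); 
# meter outline, top: white + dark corners by hand; housing bright blob
g=cv2.cvtColor(t,cv2.COLOR_BGR2GRAY); print(g[262,330:405],g[250:275,375])
E
```

```text
top [366.2  233.27] [23.  23.6] 426.5 [ 530.  -190.8   90. ]
top [366.2  232.99] [35.7 41.6] 170.75 [ 530.6 -190.8   90. ]
top [368.48 231.67] [46.2 50.4] 1658.6640625 [ 533.6 -195.9   90. ]
top [366.2  233.24] [23.8 24.4] 455.65625 [ 530.  -190.8   90. ]
side [325.68 179.2 ] [17.  25.2] 159.7421875 [ 507.9 -159.3   90. ]
side [326.31 172.04] [ 9.5 16.3] 121.3359375 [ 528.5 -187.8   90. ]
side [310.72 159.99] [ 7.2 11.6] 50.1953125 [ 603.6 -200.9   90. ]
side [310.22 191.49] [2.3 7.8] 10.859375 [505.5 -82.7  90. ]
side [326.65 173.44] [35.3 40.6] 861.109375 [ 523.4 -183.1   90. ]
side [326.28 171.9 ] [10.7 17.4] 146.421875 [ 529.  -188.2   90. ]
[ 87  88  89  85  78  73  73  81  98 108 111 111 112 112 111 109 109 108
 107 108 111 128 155 164 161 159 160 160 158 153 147 140 138 140 145 146
 144 141 139 137 139 142 142 142 142 143 141 142 143 142 142 142 143 143
 142 144 143 143 144 144 144 143 144 143 143 143 143 142 142 143 144 142
 143 143 143] [162 177 180 180 179 180 180 178 172 159 144 139 143 142 143 144 144 143
 141 141 142 141 141 142 142]
```

```bash
python3 - <<'E'
from h import *
print(tri(("top",366.2,233.25),("side",326.3,171.97)))
print(tri(("top",193.98,233.97),("side",234.65,260.54)))
for z in(87,90,95):print(z,atz("top",366.2,233.25,z),atz("side",326.3,171.97,z))
R=pose(-11.5)
for p in([524,217,110],[524,217,16],[530,-190,150]):print(kin.ik(p,R))
E
```

```text
(array([ 530.41923201, -191.01304534,   87.30924603]), array([0.42057475]), np.int32(3), array([1.41421356, 1.32546085, 0.49310601]))
(array([524.76432217, 217.29439786,  10.39043031]), array([1.2301632]), np.int32(3), array([1.41421356, 1.27748092, 0.60666506]))
87 [ 530.08702833 -191.38802176   87.        ] [ 530.94740532 -190.96898097   87.        ]
90 [ 530.00146514 -190.76914232   90.        ] [ 528.78051382 -187.97708772   90.        ]
95 [ 529.85885981 -189.73767659   95.        ] [ 525.16902797 -182.99059897   95.        ]
[ 1.05077354e+01  1.72860289e+01  9.87839915e+01 -2.54444375e-14
  6.39299795e+01 -6.79922646e+01]
[ 1.05077354e+01  2.57558487e+01  1.00492061e+02 -2.54444375e-14
  5.37520905e+01 -6.79922646e+01]
[-3.17992757e+01  1.37815431e+01  9.79709831e+01 -2.54444375e-14
  6.82474738e+01 -1.10299276e+02]
```

```bash
cat >> h.py <<'E'
def st(m=''):
    s=arm.get_state(); print(m,'t%.2f'%s['clock'],s['tcp_pos'].round(2),'F',s['contact_force'].round(1),'T',np.round(s['torque'],2),'gap %.1f grip %.1f'%(s['finger_gap'],s['grip_force'])); return s
E
python3 - <<'E'
from h import *
R=pose(-11.5)
arm.move_ptp([430,40,60],R); st('above')
grasp(20); st('shut')
print(arm.line_to([430,40,-3],40,contact_N=4)); st('touch')
arm.line_to([430,40,30],150); st('up')
ungrasp(); st('open')
E
```

```text
above t2.42 [430.59  39.35  60.29] F [ 0.7 -1.2 -0.2] T [ 0.01 -0.03  0.01] gap 85.6 grip 0.0
shut t3.19 [430.    40.03  60.  ] F [-0.6  0.4  0.1] T [ 0.01  0.   -0.05] gap 0.0 grip 0.0
True
touch t4.56 [4.2986e+02 4.0030e+01 4.0000e-02] F [-2.5  0.4  7.3] T [0.01 0.25 0.05] gap 0.0 grip 3.5
up t4.91 [430.88  39.85  30.51] F [ 0.2 -0.4 -0.5] T [-0.    0.01 -0.01] gap 0.1 grip 0.0
open t5.69 [430.05  40.    30.02] F [-0.1 -0.1 -0.7] T [-0.06 -0.   -0.03] gap 85.7 grip 0.0
```

```bash
python3 - <<'E'
from h import *
R=pose(-11.5); c=[524.5,217.2]
arm.move_ptp(c+[90],R); st('above')
arm.line_to(c+[13.8],100); arm.dwell(.2); st('down')
grasp(25); arm.dwell(.2); st('grip')
arm.line_to(c+[90],100); arm.dwell(.2); st('lift')
for n in("top","side"): cv2.imwrite(f"pics/{n}1.png",eyes.grab_frame(n)[:,:,::-1])
a=cv2.imread("pics/top1.png")[180:290,130:260]; b=cv2.imread("pics/side1.png")[180:290,170:300]
cv2.imwrite("pics/lift.png",cv2.resize(np.hstack([a,b]),(780,330),interpolation=cv2.INTER_CUBIC))
E
```

```text
above t6.54 [523.35 216.37  89.03] F [-1.3 -0.5 -0.2] T [-0.04 -0.03 -0.01] gap 85.2 grip 0.0
down t7.65 [525.11 217.34  14.61] F [ 0.  -0.9  0.2] T [ 0.08 -0.03  0.01] gap 85.4 grip 0.0
grip t8.47 [524.73 217.22  14.64] F [-3.1 -0.6  7.9] T [-0.17  0.47  0.08] gap 19.9 grip 25.4
lift t9.58 [523.95 217.07  89.15] F [ 0.4 -0.5 -0.7] T [-0.01 -0.01 -0.06] gap 19.5 grip 24.6
```

View pics/lift.png

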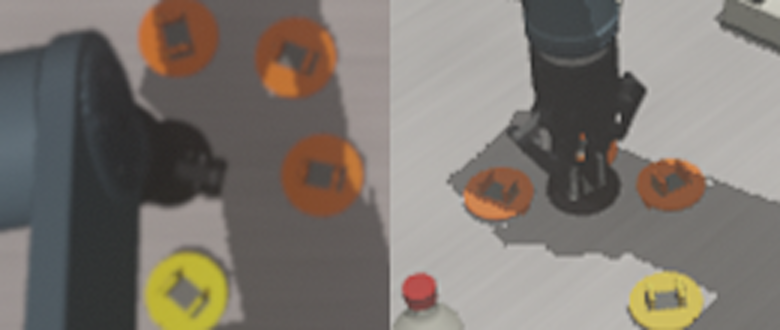

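```bash
python3 - <<'E'
from h import *
R=pose(-11.5); p=[530.3,-191.1]
arm.move_ptp(p+[160],R)
arm.line_to(p+[118],100); arm.dwell(.3); st('above port')
for n in("top","side"): cv2.imwrite(f"pics/{n}2.png",eyes.grab_frame(n)[:,:,::-1])
a=cv2.imread("pics/top2.png")[190:280,320:410]; b=cv2.imread("pics/side2.png")[130:220,280:370]
cv2.imwrite("pics/port.png",cv2.resize(np.hstack([a,b]),(780,390),interpolation=cv2.INTER_CUBIC))
E
```

```text
above port t12.08 [ 530.69 -191.34  118.67] F [ 0.3 -0.  -1.5] T [ 0.03  0.05 -0.01] gap 19.8 grip 24.6
```

View pics/port.png

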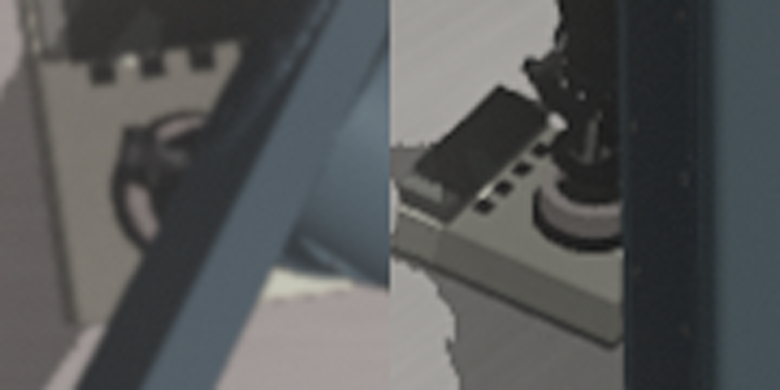

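The arm hides part of the view, but the cap hangs about over the port mouth, so I'll go in by feel.

```bash
python3 - <<'E'
from h import *
p=[530.3,-191.1]
arm.line_to(p+[106],60); arm.dwell(.2); st('near')
print(arm.line_to(p+[92],15,contact_N=3)); st('stop'); arm.dwell(.2); st('settled')
E
```

```text
near t12.73 [ 530.45 -191.17  106.14] F [ 0.9 -1.6 -0.4] T [-0.02  0.03 -0.01] gap 19.7 grip 24.6
True
stop t13.53 [ 530.16 -191.05   93.  ] F [ 0.6 -0.5  2.5] T [-0.08 -0.14 -0.02] gap 19.6 grip 25.2
settled t13.73 [ 530.13 -191.     92.95] F [ 2.  -0.4  2.6] T [-0.17 -0.28 -0.02] gap 19.5 grip 25.2
```

Contact came with the plug's foot at z ≈ 78, below the lowest possible rim (85). The plug is therefore in the port and resting on the seal, so I press on to home in steps.

```bash
python3 - <<'E'
from h import *
s=arm.get_state(); p=list(s['tcp_pos'][:2])
p=[530.3,-191.1]
for z in np.arange(92.2,85.9,-.6):
    arm.line_to(p+[z],10,contact_N=10); arm.dwell(.15); s=st('z%.1f'%z)
    if s['contact_force'][2]>10.5: break
E
```

```text
z92.2 t14.13 [ 530.22 -191.06   92.17] F [-0.3  0.6  3. ] T [ 0.    0.02 -0.02] gap 19.9 grip 25.3
z91.6 t14.53 [ 530.21 -191.07   91.59] F [-1.  -0.1  4.1] T [ 0.05  0.06 -0.  ] gap 19.9 grip 25.3
z91.0 t14.93 [ 530.26 -191.08   91.  ] F [-1.1  0.3  4.1] T [0.04 0.13 0.02] gap 19.7 grip 25.4
z90.4 t15.33 [ 530.28 -191.08   90.51] F [-1.5  0.9  5.4] T [ 0.08  0.21 -0.06] gap 20.0 grip 25.7
z89.8 t15.73 [ 530.29 -191.11   90.21] F [-2.6  0.8  7.3] T [0.21 0.38 0.  ] gap 20.0 grip 26.1
z89.2 t16.13 [ 530.32 -191.13   89.91] F [-3.6  1.3  9.7] T [ 0.21  0.53 -0.03] gap 20.1 grip 26.5
z88.6 t16.53 [ 530.32 -191.1    89.59] F [-4.9  1.3 12.5] T [0.35 0.71 0.  ] gap 19.9 grip 26.9
```

```bash
python3 - <<'E'
from h import *
p=[530.3,-191.1]
st('before'); ungrasp(); st('open'); arm.dwell(.2); st('settled')
arm.line_to(p+[170],80); st('up')
arm.set_joints([-82.523,10.359,92.074,0,77.567,-11.82]); arm.dwell(.3); st('away')
for n in("top","side"): cv2.imwrite(f"pics/{n}3.png",eyes.grab_frame(n)[:,:,::-1])
a=cv2.imread("pics/top3.png")[190:280,320:410]; b=cv2.imread("pics/side3.png")[130:220,280:370]
cv2.imwrite("pics/done.png",cv2.resize(np.hstack([a,b]),(780,390),interpolation=cv2.INTER_CUBIC))
E
```

```text
before t16.53 [ 530.32 -191.1    89.59] F [-4.9  1.3 12.5] T [0.35 0.71 0.  ] gap 19.9 grip 26.9
open t17.18 [ 530.12 -191.     88.28] F [-0.  -0.2 -0.7] T [0.   0.05 0.03] gap 86.0 grip 0.0
settled t17.38 [ 530.29 -191.11   88.54] F [ 0.   0.1 -0. ] T [-0.01  0.03 -0.01] gap 85.2 grip 0.0
up t18.55 [ 529.87 -190.86  169.26] F [ 0.1 -0.5 -0.2] T [-0.03  0.02 -0.01] gap 85.4 grip 0.0
away t20.64 [ 190.57 -542.47  231.24] F [-0.3 -0.9  0.3] T [-0.01 -0.05  0.04] gap 85.2 grip 0.0
```

View pics/done.png

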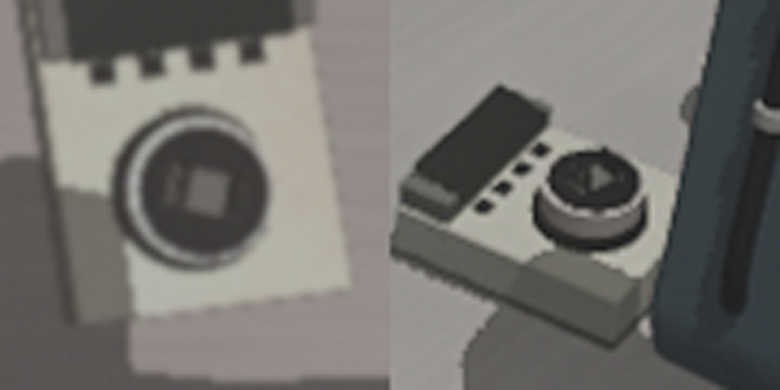

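The cap sits in the port and looks level: flange at about (343,212) in the top picture and (327,172) in the side picture. I'll check the flange height to confirm it is locked.

```bash
python3 - <<'E'
from h import *
t=cv2.imread("pics/top3.png");s=cv2.imread("pics/side3.png")
E={}
for n,im,x,y,h in(("top",t,342,212,13) if 0 else ("top",t,343,212,18),("side",s,327,171,13)):
  for th in(75,95):
   for c in blob(im,x,y,h,0,th)[:2]:
    if len(c)<100: continue
    c=cv2.convexHull(c); e=cv2.fitEllipse(c);print(n,th,np.round(e[0],2),np.round(e[1],1),[atz(n,*e[0],z).round(1).tolist() for z in(92,95)])
E
python3 - <<'E'
import sys; sys.path.insert(0,'.')
from h import *
p=np.array([530.3,-191.1])
# light touch on the flange, 25 mm along the cap's own +x, with shut fingers
a=np.radians(-11.5); q=p-25*np.array([np.cos(a),np.sin(a)])
R=pose(-11.5)
print(kin.ik([*q,110],R) is not None, q)
E
```

```text
top 75 [347.87 196.64] [24.5 26.1] [[611.8, -149.8, 92.0], [611.4, -149.3, 95.0]]
top 75 [357.7  226.76] [ 5.9 13.4] [[544.2, -171.5, 92.0], [544.0, -171.0, 95.0]]
top 95 [347.29 197.53] [23.  27.8] [[609.8, -148.5, 92.0], [609.4, -148.0, 95.0]]
top 95 [327.55 215.02] [ 8.  54.2] [[569.6, -104.2, 92.0], [569.4, -103.8, 95.0]]
side 75 [326.57 171.07] [14.6 20.5] [[529.5, -190.0, 92.0], [527.4, -187.0, 95.0]]
side 75 [315.19 179.46] [ 6.  15.1] [[529.3, -134.2, 92.0], [527.1, -131.3, 95.0]]
side 95 [326.61 171.17] [15.2 20.9] [[529.1, -189.7, 92.0], [527.0, -186.7, 95.0]]
side 95 [318.13 178.64] [12.  14.2] [[525.2, -143.4, 92.0], [523.0, -140.5, 95.0]]
True [ 505.80188238 -186.11580164]
```

```bash
python3 - <<'E'
from h import *
q=[505.8,-186.1]; R=pose(-11.5)
arm.move_ptp(q+[150],R); grasp(20)
arm.line_to(q+[100],80); arm.dwell(.3); st('near')
print(arm.line_to(q+[88],8,contact_N=2.5)); st('touch')
arm.line_to(q+[150],80); 
arm.set_joints([-82.523,10.359,92.074,0,77.567,-11.82]); arm.dwell(.3); st('away')
t=eyes.grab_frame("top")[:,:,::-1].copy();s=eyes.grab_frame("side")[:,:,::-1].copy()
cv2.imwrite("pics/end.png",cv2.resize(np.hstack([t[190:280,320:410],s[130:220,280:370]]),(780,390),interpolation=cv2.INTER_CUBIC))
E
```

```text
near t24.34 [ 506.06 -186.27  100.45] F [0.1 0.2 0.2] T [-0.02  0.03 -0.06] gap -0.2 grip 0.0
True
touch t25.37 [ 505.66 -186.03   91.19] F [ 0.8 -0.3  2.7] T [-0.02 -0.04  0.01] gap 0.0 grip 1.7
away t28.32 [ 190.54 -542.46  231.25] F [ 0.3  0.1 -0.6] T [-0.   -0.02  0.07] gap -0.0 grip 0.0
```

View pics/end.png

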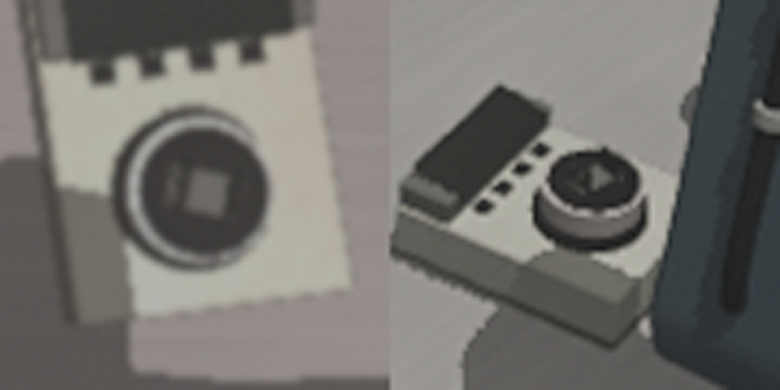

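The light touch met the flange at 91.2 mm. Locked would be about 91.7 and unlocked about 94.7, so the cap is locked, and the picture shows it level in the port and unmoved.

```bash
python3 -c "
from plant import ticket; print(ticket.finish_job())"
```

```text
the job is handed in; nothing more can be done
None
```

I handed the job in at about 28 s of the 51 s allowed; no verdict came back. The cap is level in the port, a light touch found its flange at the locked height, and the push on the port peaked at about 12.5 N.

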